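Shut the keeper on a shelf cleat, then rock the angle gauge to its set mark and hold it

TASK

We are setting the pitch of a new crate shelf in the pantry. Swing the jig's keeper bar shut over the cleat until it snaps home behind its clip; then pick up the dial angle gauge by its top grip, stand it square across the cleat's crowned, uneven top and rock it until the swinging pointer settles inside the forked index mark on the dial. Finish while holding it there: the gauge in the gripper, its base lightly pressed on the cleat and on nothing else, pointer still on the mark; leave the other things on the shelf where they are.

Things in the scene. Friction and masses are not known exactly. Their poses are not given: they have to be found in the camera images.
- jig: Plywood holding jig fixed on the shelf: board 170 (x) x 160 (y) x 12 mm with two wooden rails and two end stops 38 mm high that box in the cleat. Origin: centre of the board's underside; x runs along the cleat.
- keeper_hinge (a point): Pin of the steel keeper bar, on the jig 40 mm to +x and 62 mm to +y of the jig's origin, at the height of the bar's top (72 mm). The bar (14 mm wide, 6 mm thick, underside at 66 mm) turns about this vertical pin, passing 4 mm above the cleat's crest.
- keeper_knob (a point): Centre of the top of the upright round black knob on the keeper bar: 16 mm diameter, standing 38 mm above the bar (top 110 mm above the shelf), 100 mm from the pin; the bar's tip is 21 mm beyond it.
- keeper (a joint): Angle of the keeper bar, rad: 0 = shut against its stop pin (bar across the cleat, pointing to the jig's -y), growing as it swings out towards the jig's +x (counter-clockwise from above; at 1.57 it points to +x). It turns with slight friction and stays where left; over the last 0.14 rad its tip pushes a spring clip aside (about 3 N at the knob) and snaps behind it; short of about 0.07 rad the clip pushes it back out.
- cleat: Loose wooden cleat offcut lying in the jig: 120 (x) x 69 (y) x 46 mm. Its underside, 16 mm above the shelf, rests on a sprung bed plate that gives about 1 mm per 4 N once pressed with 2 N. Top crowned across y (radius 80 mm) with two lengthwise ridges 2 mm proud, 13 mm to +y and 21 mm to -y of the crest. Origin: centre of its underside.
- cleat_top (a point): Middle of the cleat's crest, 46 mm above its underside (62 mm above the shelf). The shut keeper bar crosses the cleat 40 mm to +x of it; the gauge has room from there to the cleat's -x end, best about 15 mm to -x of this point.
- gauge: Loose dial angle gauge (about 280 g with pointer and index) standing upright on the shelf: flat aluminium base bar 36 (x) x 110 (y) x 14 mm, round grey dial housing 92 mm across and 24 mm thick (x) centred 57 mm up, and on top a black upright grip block 22 (x) x 34 (y) mm from 103 to 148 mm above the underside. Origin: centre of the base's underside; z up through the grip; the dial faces its +x.
- gauge_grip (a point): Centre of the top face of the gauge's grip block, 148 mm above the gauge's underside; clasp the block across its 22 mm (the gauge's x).
- dial_centre (a point): Centre of the dial on the front of the gauge, the pointer's pivot: 57 mm above the gauge's underside.
- pointer (a joint): Angle of the gravity-weighted pointer on the gauge, rad, about the gauge's +x axis: 0 = pointing at the grip, positive = towards the gauge's -y. It always hangs plumb, with its tip up: when the gauge rolls by an angle a about its own +x, the pointer settles at -a within about a second of swinging.
- index (a joint): Angle of the index mark on the dial, rad, same zero and direction as the pointer. Set before the start (0.12 to 0.32) and stiff; it is under the dial's cover and cannot be moved.
- pointer_tip (a point): Tip of the dark pointer, 37 mm from the dial centre.
- index_mark (a point): Middle of the gap between the two stout dark prongs (3.5 mm wide) that point inward from the dial's rim (gap 4.5 mm), 37 mm from the dial centre. The pointer is on the mark when it stands midway between the prongs.
- cup: Bystander: frosted glass hurricane cup, 86 mm across, 115 mm high; origin under its centre.
- tin: Bystander: round steel tea-light tin with a flip-top lid, 64 mm across, 34 mm high; origin under its centre.
- pump: Bystander: pink hand balloon pump lying along its x, 280 mm long, 48 mm thick; origin under the barrel.
- joist_offcut: Bystander: plain rectangular wood block, 110 x 45 x 70 mm; origin under its centre.
Mind the look-alikes: they are no part of the job. Of the things that look like the gauge, the largest one is meant.

How it is judged:
By the outcome, as a careful person would: the job done as asked, in the order asked, and still so for the second after the job is handed in, while the arm keeps its last pose, push and grip.
It also fails if it takes over 58 s, if anything falls off the work surface, if the arm or the gripper's body presses on something with over 40 N, if the wrist force passes 120 N, or if a joint passes its speed limit or range.

ROBOT

A 7-joint arm with a two-finger parallel gripper is mounted at the origin on the work surface. World frame = base frame: x ahead of the robot, y to its left, z up, the work surface at z = 0. Lengths are in m, angles in rad, forces in N, time in s.
With the tool pointing down it reaches from about 0.425 to 0.875 m from the base axis. Payload 4.7 kg.
Tool frame: the origin (TCP) lies at the very end of the fingers, on their centre line; the grasp point (between the pads) lies 19 mm behind it; z points along the fingers, y is the line along which they close (so a half turn about z gives the same grasp; the last joint's range is limited). The gripper opens to 87 mm and grips with 3 to 60 N. Pads are 19 mm wide; open, the fingers measure 117 mm over their backs; the gripper's body (75 mm by 190 mm) begins 51 mm behind the grasp point.
Start: joints at [-1.237, 0.321, -0.07, 1.45, 0.023, 1.371, -0.057], TCP at [0.204, 0.617, 0.223] pointing down, gripper open.
Joint ranges: [-2.86, 2.86], [-0.3, 2.09], [-1.38, 1.24], [0.06, 2.45], [-1.56, 4.7], [0.09, 2.05], [-2.69, 2.69]. Speed limits (rad/s): [2.57, 2.57, 3.14, 3.14, 3.14, 3.14, 3.14].

INTERFACE

Orientations are given as a rotation vector (axis times angle).
In Python, from bench import ctrl gives the robot as it stands.
- The arm moves only by the shell command python3 -m jog 'ROWS' [FORCE]. ROWS is JSON, a list that holds one entry, the list of rows, each a list of 7 numbers: the shift along the tool's x, y, z in mm, then the turn, a rotation vector about the tool's x, y, z in degrees, then the finger opening in mm, from 0 to 87. A call has 1 to 10 rows; each row is the pose to reach, as a shift and turn from the pose commanded when the call began, along the tool's axes at that moment; what a row does not reach only later rows make up. A row lasts 1/10 s, in which the tool goes at most 50 mm and 8.59 degrees, less where a joint would pass 70% of its speed; a pose out of reach is approached as far as the arm can. A call with a gripper value outside its range is refused whole. The fingers move at their own pace and stop on an object; FORCE is the grip in N (left out, the last holds). Time passes only in rows, so rows that repeat a pose let the fingers close. It gives the time, the measured TCP pose, the force, the opening and the grip force at its end, in the units of the state.
- ctrl.get_state(): the state, without advancing time (a new reading comes with each control period).
- ctrl.get_image(name): name is "side" or "top" or "wrist"; returns a dict with "image" (400x640x3 uint8, red, green, blue), "depth" (400x640 float32, m along the optical axis (not along the pixel's ray), 0 where there is no reading), "fov_y" (degrees; the focal length in pixels is half the picture's height over the tangent of half this angle, whatever the lens; pixels are square), "cx", "cy" (the principal point, pixels), "rvec" (rotation vector, rad) and "tvec" (3), from world to camera coordinates, as OpenCV has them. Camera axes: x right, y down, z forward; pixel columns grow to the right and rows downward; lengths in m; the calibration is good to about 2 mm. A picture is of the moment at which its call begins.
- ctrl.close_job(): hands the job in; it is judged then, once.
The state is a dict: "time": time; "joint_positions": joint angles; "qd": joint speeds; "joint_torque": joint torques, N m; "position": TCP position; "tool_rot": TCP orientation; "ft_force": force on the tool from outside, world axes, zero at the start; "torque": the same for the moment, N m; "grip_width": opening from 0.0 (shut) to 1.0 (fully open); "grip_force": force on a finger pad.
Only numpy, scipy, OpenCV 4.12 (cv2) and the standard library are available. Lean on these libraries where they do the work, as an engineer would, in place of code of your own. Each camera call takes 0.05 s, during which the arm holds its last target. There are 200 camera calls.

## Working session

There is one attempt and no reset: what is moved stays moved. The work goes in short steps, Python scripts to look and compute and a shell command to move; the robot and the scene stay as the last step left them, time stands still between calls to the robot, and variables do not carry over. Pictures are saved under pics/ and viewed, at most 10 in all, crops included, and the job is handed in when it is done.

```bash
ls; mkdir -p pics
cat > h.py <<'E'
import numpy as np, cv2
from scipy.spatial.transform import Rotation as R
from bench import ctrl
def cam(n):
    d=ctrl.get_image(n); d['f']=200/np.tan(np.radians(d['fov_y'])/2)
    d['R']=R.from_rotvec(np.ravel(d['rvec'])).as_matrix(); d['t']=np.ravel(d['tvec']); return d
def save(d,fn): cv2.imwrite(fn,d['image'][:,:,::-1])
def ray(d,u,v):
    c=np.array([(u-d['cx'])/d['f'],(v-d['cy'])/d['f'],1]); return -d['R'].T@d['t'], d['R'].T@c
def onz(d,u,v,z):
    o,r=ray(d,u,v); return o+r*(z-o[2])/r[2]
def dep(d,u,v):
    o,r=ray(d,u,v); return o+r*d['depth'][int(v),int(u)]
def proj(d,p):
    c=d['R']@np.asarray(p)+d['t']; return c[:2]/c[2]*d['f']+[d['cx'],d['cy']]
def cloud(d):
    v,u=np.mgrid[:400,:640]; z=d['depth']
    c=np.stack([(u-d['cx'])/d['f']*z,(v-d['cy'])/d['f']*z,z],-1); return (c-d['t'])@d['R']
def tool(p):  # world vec -> tool mm
    s=ctrl.get_state(); return R.from_rotvec(s['tool_rot']).inv().apply(p)*1000
E
python3 - <<'E'
from h import *
import pickle
for n in("side","top"):
    d=cam(n); save(d,f'pics/{n}0.png'); pickle.dump(d,open(n+'0.pkl','wb')); print(n,-d['R'].T@d['t'],d['f'],d['cx'],d['cy'],d['R'][2])
s=ctrl.get_state(); print(s); print(R.from_rotvec(s['tool_rot']).as_matrix().round(3))
E
```

```text
pics
side [ 0.26844276 -0.96115114  1.09621997] 445.6031691416378 316.2897960750222 199.07827312798108 [ 0.20621992  0.69307882 -0.69073518]
top [0.39247678 0.00921774 1.26039865] 430.27932852456513 319.37314766837744 194.16768557765408 [ 0.14276405 -0.00274827 -0.98975293]
{'time': 0.1, 'joint_positions': array([-1.23689948,  0.32178864, -0.07009431,  1.45155024,  0.02257668,
        1.37083041, -0.05688631]), 'qd': array([-0.00083015, -0.00186909,  0.00114187, -0.00208175,  0.00271196,
        0.00142701,  0.00027966]), 'joint_torque': array([ 4.92714605e-05, -4.92571843e+01, -4.05557211e-01, -3.13393342e+01,
       -6.40147808e-02,  3.96600366e-02,  7.78519529e-05]), 'position': array([0.20421622, 0.61655137, 0.22154653]), 'tool_rot': array([-5.00091882e-01, -3.10131274e+00,  2.79048482e-03]), 'ft_force': array([-0.55594131,  0.01838405,  0.05741059]), 'torque': array([-0.02330155,  0.01429196,  0.03257488]), 'grip_force': 0.0, 'grip_width': 0.9984735317695325}
[[-0.949  0.314 -0.   ]
 [ 0.314  0.949 -0.002]
 [-0.    -0.002 -1.   ]]
```

View pics/side0.png

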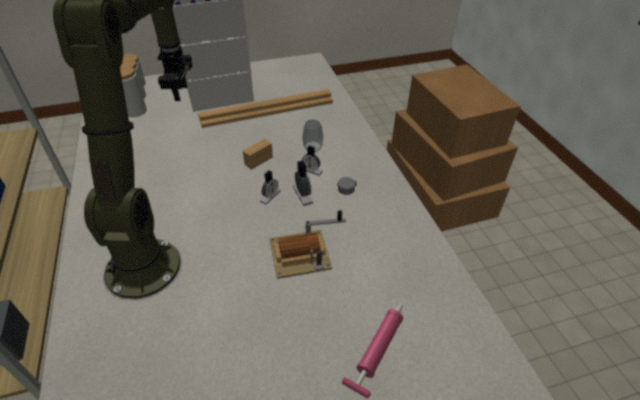

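View pics/top0.png

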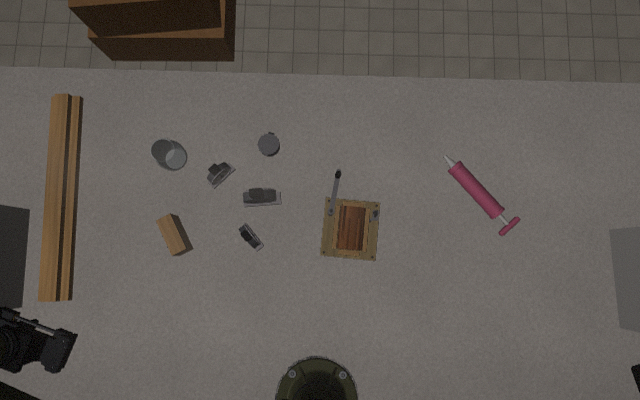

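Look-alikes for the gauge are at top-view pixels (262,197), (220,173) and (250,236), with side-view pixels (303,182), (312,160) and (269,187). The largest looks to be (262,197). The jig is at (350,229) and the knob at (338,174). Next is a close crop to check the choice.

Run:
```python
from h import *
import pickle
s=pickle.load(open('side0.pkl','rb'));t=pickle.load(open('top0.pkl','rb'))
a=cv2.resize(s['image'][130:290,230:370],None,fx=2.8,fy=2.8,interpolation=cv2.INTER_CUBIC)
b=cv2.resize(t['image'][130:280,200:400],None,fx=2,fy=2,interpolation=cv2.INTER_CUBIC)
im=np.zeros((448,800,3),np.uint8); im[:,:392]=a[:448,:392]; im[:300,400:800]=b[:300]
cv2.imwrite('pics/crop1.png',np.clip(im[:,:,::-1]*1.5,0,255))
P=cloud(t)
# heights in objects
for n,(u0,u1,v0,v1) in dict(A=(238,285,183,212),B=(203,238,157,190),C=(236,266,220,252),jig=(318,383,165,265)).items():
    p=P[v0:v1,u0:u1].reshape(-1,3); hi=p[p[:,2]>p[:,2].max()-.012]; o=p[p[:,2]>.007]
    print(n,p[:,2].max(),hi.mean(0),len(hi),o.min(0),o.max(0))
    if n!='jig':
        q=o[o[:,2]<.03]; r=cv2.minAreaRect(o[:,:2].astype(np.float32)*1000); print(r, cv2.minAreaRect(q[:,:2].astype(np.float32)*1000))
for z in(0.,.11): print('knob',onz(t,338,174,z))
```

```text
A 1.260398654186075 [0.39247678 0.00921774 1.26039865] 12 [0.39247678 0.00921774 0.00703998] [0.60333856 0.23665186 1.26039865]
((515.056396484375, 93.06172180175781), (269.920654296875, 123.95614624023438), 59.038082122802734) ((549.391357421875, 170.28675842285156), (54.37474822998047, 137.4947509765625), 25.286212921142578)
B 1.260398654186075 [0.39247678 0.00921774 1.26039865] 8 [0.39247678 0.00921774 0.00720613] [0.65913086 0.33379805 1.26039865]
((500.2882385253906, 167.6597442626953), (378.54541015625, 82.95136260986328), 46.74540710449219) ((620.677734375, 295.61700439453125), (27.167003631591797, 82.95136260986328), 46.74540710449219)
C 1.260398654186075 [0.39247678 0.00921774 1.26039865] 3 [0.39247678 0.00921774 0.00706813] [0.4796763  0.23241413 1.26039865]
((410.6253967285156, 127.58881378173828), (232.2952423095703, 58.33749008178711), 67.18589782714844) ((440.2585754394531, 201.7935791015625), (82.27485656738281, 38.844512939453125), 47.88664245605469)
jig 1.260398654186075 [0.39247678 0.00921774 1.26039865] 23 [ 0.38535139 -0.16959173  0.00702067] [0.64415637 0.01017986 1.26039865]
knob [ 0.63647066 -0.04822061  0.        ]
knob [ 0.61517635 -0.04320774  0.11      ][ WARN:0@0.152] global loadsave.cpp:1063 imwrite_ Unsupported depth image for selected encoder is fallbacked to CV_8U.
```

View pics/crop1.png

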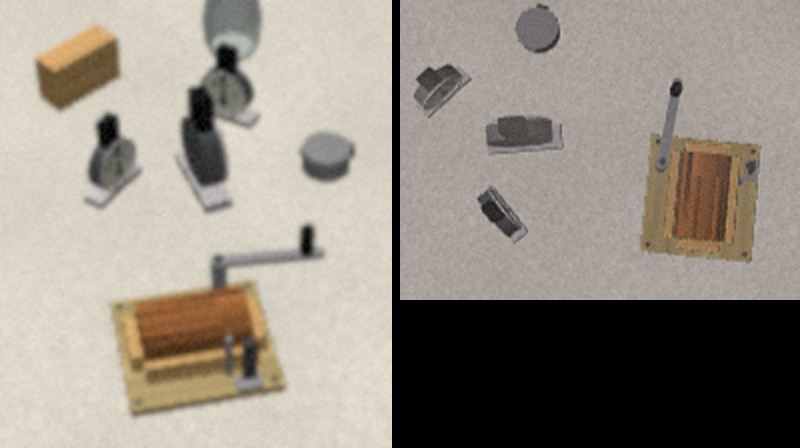

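The crop confirms (262,197) is the largest gauge; its base strip shows on the robot side. The keeper pin is at top px (330.5,211), the knob top at (338,173) and the clip at (375,215). Now measure.

Run:
```python
from h import *
import pickle
s=pickle.load(open('side0.pkl','rb'));t=pickle.load(open('top0.pkl','rb'))
np.set_printoptions(precision=4,suppress=True)
print('pin',onz(t,330.5,211,.072),dep(t,330,211)); print('knob',onz(t,338,173.5,.11),dep(t,338,173),dep(t,338,174))
c=[onz(t,200+(u-400)/2,130+v/2,.012) for u,v in[(651,135),(761,145),(751,262),(641,248)]]
print('board',np.array(c)); m=np.mean(c,0); print(m)
x=(c[0]+c[1]-c[2]-c[3])[:2];y=(c[0]+c[3]-c[1]-c[2])[:2]; print('yaw',np.degrees(np.arctan2(x[1],x[0])),np.degrees(np.arctan2(-y[0],y[1])))
P=cloud(t); ok=t['depth']>0
for n,(u0,u1,v0,v1) in dict(A=(238,285,183,212)).items():
    k=ok[v0:v1,u0:u1]; p=P[v0:v1,u0:u1][k]; im=t['image'][v0:v1,u0:u1][k]
    print(p[:,2].max()); 
    for lo,hi in((.006,.022),(.03,.095),(.125,.17)):
        q=p[(p[:,2]>lo)&(p[:,2]<hi)]; print(lo,len(q),q.mean(0),q.min(0),q.max(0),cv2.minAreaRect(q[:,:2].astype(np.float32)*1000))
Q=cloud(s); ok=s['depth']>0
b=(Q[...,0]>.45)&(Q[...,0]<.62)&(Q[...,1]>.05)&(Q[...,1]<.24)&ok
for lo,hi in((.006,.018),(.03,.095),(.12,.145),(.145,.16)):
    q=Q[b&(Q[...,2]>lo)&(Q[...,2]<hi)]
    if len(q)>3: print('S',lo,len(q),q.mean(0),q.min(0),q.max(0),cv2.minAreaRect(q[:,:2].astype(np.float32)*1000))
```

```text
pin [ 0.5175 -0.0262  0.072 ] [ 0.5167 -0.0245  0.08  ]
knob [ 0.6166 -0.0432  0.11  ] [ 0.6178 -0.0431  0.1107] [ 0.6151 -0.0432  0.1103]
board [[ 0.5632 -0.0124  0.012 ]
 [ 0.5527 -0.1737  0.012 ]
 [ 0.3831 -0.1602  0.012 ]
 [ 0.399  -0.002   0.012 ]]
[ 0.4745 -0.0871  0.012 ]
yaw -4.099912600818773 -4.706650785907683
0.15321536570077768
0.006 169 [0.5472 0.1637 0.0132] [0.5289 0.1182 0.006 ] [0.6033 0.2438 0.0213] ((566.4601440429688, 180.5935516357422), (71.63345336914062, 124.34818267822266), 1.7365930080413818)
0.03 240 [0.5509 0.1694 0.0749] [0.5374 0.1281 0.0307] [0.5742 0.219  0.095 ] ((555.6724243164062, 174.235595703125), (29.31127166748047, 90.13987731933594), 5.596833229064941)
0.125 126 [0.5525 0.1732 0.1451] [0.5415 0.1569 0.1277] [0.566  0.1908 0.1532] ((553.8191528320312, 174.19949340820312), (22.569204330444336, 33.422264099121094), 5.4651360511779785)
S 0.006 143 [0.5346 0.1592 0.0121] [0.4507 0.1122 0.0065] [0.5742 0.2236 0.0178] ((529.4862060546875, 177.1009979248047), (83.41421508789062, 145.31869506835938), 48.3325080871582)
S 0.03 297 [0.533  0.1609 0.0638] [0.4502 0.1223 0.0307] [0.5752 0.2171 0.095 ] ((525.1527099609375, 180.4250030517578), (68.78439331054688, 141.98291015625), 55.74177932739258)
S 0.12 64 [0.5516 0.1645 0.1337] [0.5411 0.1538 0.1201] [0.5665 0.1896 0.1449] ((553.2897338867188, 172.24423217773438), (23.94679832458496, 36.91484451293945), 6.51118278503418)
S 0.145 30 [0.5521 0.1687 0.1471] [0.5426 0.1533 0.145 ] [0.5632 0.1865 0.1492] ((551.8184814453125, 169.95135498046875), (20.242198944091797, 31.563255310058594), 8.411078453063965)
```

```bash
python3 -m jog '[[[-599,-497,0,0,0,-8.5,40],[-599,-497,0,0,0,-8.5,40],[-599,-497,0,0,0,-8.5,40],[-599,-497,0,0,0,-8.5,40],[-599,-497,0,0,0,-8.5,40],[-599,-497,0,0,0,-8.5,40],[-599,-497,0,0,0,-8.5,40],[-599,-497,0,0,0,-8.5,40],[-599,-497,0,0,0,-8.5,40],[-599,-497,0,0,0,-8.5,40]]]' 20
python3 - <<'E'
from h import *
np.set_printoptions(precision=4,suppress=True)
s=ctrl.get_state();print(s['position'],R.from_rotvec(s['tool_rot']).as_matrix(),s['joint_positions'])
d=cam('wrist'); save(d,'pics/w1.png'); print(-d['R'].T@d['t'],d['R'][2],d['f'])
print(tool(np.array([.6166,-.0432,.2215])-s['position']))
E
```

```text
time: 1.1
position: [0.4698, 0.191, 0.2224]
tool_rot: [-0.269, -3.13, -0.0]
ft_force: [0.5, 0.9, -1.0]
grip_width: 0.463
grip_force: 0.0
[0.4698 0.191  0.2224] [[-0.9854  0.1705 -0.    ]
 [ 0.1705  0.9854  0.0002]
 [ 0.0001  0.0002 -1.    ]] [-0.7158  0.0108  0.2807  1.8089 -0.0033  1.3222  0.9651]
[0.4002 0.2036 0.3849] [ 0.2573 -0.0447 -0.9653] 291.4711079790222
[-187.0051 -203.5601    2.6072]
```

```bash
python3 -m jog '[[[-187,-204,3,0,0,0,40],[-187,-204,3,0,0,0,40],[-187,-204,3,0,0,0,40],[-187,-204,3,0,0,0,40],[-187,-204,3,0,0,0,40],[-187,-204,3,0,0,0,40],[-187,-204,3,0,0,0,40],[-187,-204,3,0,0,0,40],[-187,-204,40,0,0,0,40],[-187,-204,40,0,0,0,40]]]'
python3 - <<'E'
from h import *
np.set_printoptions(precision=4,suppress=True)
s=ctrl.get_state();print(s['position'],R.from_rotvec(s['tool_rot']).as_matrix(),s['joint_positions'])
d=cam('wrist'); save(d,'pics/w2.png')
P=cloud(d)
m=(d['depth']>0)&(abs(P[...,2]-.108)<.007)&(np.hypot(P[...,0]-.6166,P[...,1]+.0432)<.02)
print(m.sum(),P[m].mean(0) if m.any() else '')
print('proj',proj(d,[.6166,-.0432,.11]),proj(d,[.5175,-.0262,.072]))
E
```

```text
time: 2.15
position: [0.6153, -0.0369, 0.1782]
tool_rot: [-0.263, -3.122, -0.001]
ft_force: [-1.1, 0.7, -0.1]
grip_width: 0.46
grip_force: 0.0
[ 0.6153 -0.0369  0.1782] [[-0.9858  0.1675 -0.0084]
 [ 0.1675  0.9859  0.0013]
 [ 0.0085 -0.0001 -1.    ]] [-0.393   0.2993  0.5008  1.6085 -0.1489  1.2804  1.5355]
301 [ 0.6167 -0.0413  0.1095]
proj [311.6358 212.3082] [312.1844  88.6674]
```

View pics/w2.png

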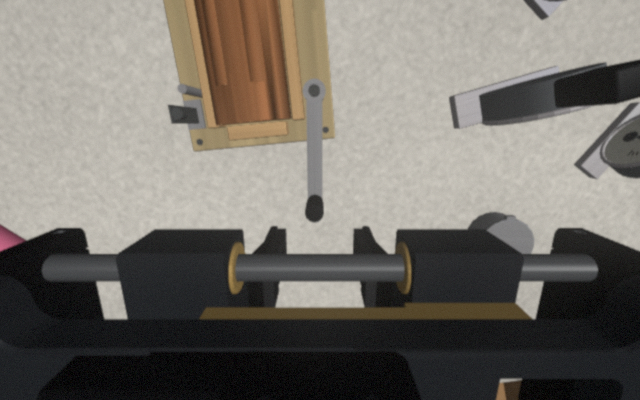

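Wrist view: knob top at (315,202), pin at (314,90), clip at (183,113), and the gauge at right (550,90). The knob is caged between the fingers' planes, so descend.

```bash
python3 -m jog '[[[0,-3,30,0,0,0,40],[0,-3,60,0,0,0,40],[0,-3,85,0,0,0,40],[0,-3,93,0,0,0,40],[0,-3,93,0,0,0,40]]]'
python3 - <<'E'
from h import *
np.set_printoptions(precision=4,suppress=True)
s=ctrl.get_state();print(s['position'],s['ft_force'],R.from_rotvec(s['tool_rot']).as_matrix())
d=cam('wrist'); 
import pickle
t=pickle.load(open('top0.pkl','rb'))
P=np.array([.5175,-.0262])
p0=s['position'][:2]; r=R.from_rotvec(s['tool_rot']).inv()
yaw=-4.4
for th in [80,70,60,50,40,30,20,10,5,0,-2]:
    a=np.radians(th-90+yaw); tgt=P+.1005*np.array([np.cos(a),np.sin(a)]); 
    v=r.apply([*(tgt-p0),0])*1000; print(th,v.round(1),'turn z',round(-9.75-np.degrees(a),1))
E
```

```text
time: 2.7
position: [0.618, -0.0418, 0.0897]
tool_rot: [-0.267, -3.129, -0.0]
ft_force: [-0.3, 0.2, -0.9]
grip_width: 0.461
grip_force: 0.0
[ 0.618  -0.0418  0.0897] [-0.2745  0.2158 -0.8675] [[-0.9856  0.1692 -0.001 ]
 [ 0.1692  0.9856  0.0004]
 [ 0.001   0.0002 -1.    ]]
80 [ 1.5 -9.8 -0. ] turn z 4.6
70 [  4.4 -27.1  -0. ] turn z 14.6
60 [ 10.3 -43.6   0. ] turn z 24.6
50 [ 19.  -58.8   0. ] turn z 34.6
40 [ 30.2 -72.3   0. ] turn z 44.6
30 [ 43.5 -83.6   0. ] turn z 54.6
20 [ 58.7 -92.5   0. ] turn z 64.6
10 [ 75.1 -98.5   0.1] turn z 74.6
5 [  83.6 -100.5    0.1] turn z 79.6
0 [  92.3 -101.7    0.1] turn z 84.6
-2 [  95.8 -102.     0.1] turn z 86.6
```

```bash
python3 -m jog '[[[1.5,-10,2,0,0,4.6,24],[3.7,-24,2,0,0,12.6,24],[7.7,-37,2,0,0,20.6,24],[13.5,-50,2,0,0,28.6,24],[21,-62,2,0,0,36.6,24],[30,-72,2,0,0,44.6,24],[41,-81.5,2,0,0,52.6,24],[52.5,-89,2,0,0,60.6,24],[65,-95,2,0,0,68.6,24],[75,-98.5,2,0,0,74.6,24]]]'
python3 - <<'E'
from h import *
np.set_printoptions(precision=4,suppress=True)
s=ctrl.get_state();print(s['position'],s['ft_force'],R.from_rotvec(s['tool_rot']).as_matrix(),s['joint_positions'])
P=np.array([.5175,-.0262]); print(np.hypot(*(s['position'][:2]-P)))
E
```

```text
time: 3.75
position: [0.5288, -0.1275, 0.09]
tool_rot: [2.115, 2.319, 0.005]
ft_force: [0.8, 0.0, 0.7]
grip_width: 0.277
grip_force: 0.3
[ 0.5288 -0.1275  0.09  ] [0.7837 0.0099 0.7284] [[-0.0918  0.9958  0.0044]
 [ 0.9958  0.0918  0.0007]
 [ 0.0003  0.0044 -1.    ]] [-0.4996  0.2492  0.7798  1.9002 -0.2014  1.067   0.4539]
0.10195443242304561
```

```bash
python3 -m jog '[[[0.5,-6,0,0,0,4,24],[1,-11,0,0,0,8,24],[1.5,-15,0,0,0,10,24],[2,-19,0,0,0,10,24],[2,-22,0,0,0,10,24]]]'; python3 -m jog '[[[0,-1,0,0,0,0,24],[0,-2,0,0,0,0,24]]]'
python3 - <<'E'
from h import *
np.set_printoptions(precision=4,suppress=True)
s=ctrl.get_state();print(s['position'],s['ft_force'],R.from_rotvec(s['tool_rot']).as_matrix(),s['joint_positions'])
E
```

```text
time: 4.25
position: [0.5066, -0.1275, 0.0893]
tool_rot: [2.303, 2.134, 0.004]
ft_force: [3.1, -1.4, 2.2]
grip_width: 0.277
grip_force: 3.4
time: 4.45
position: [0.5066, -0.1274, 0.0893]
tool_rot: [2.301, 2.131, 0.007]
ft_force: [8.3, -1.4, -0.2]
grip_width: 0.275
grip_force: 4.1
[ 0.5066 -0.1274  0.0893] [ 8.26   -1.3605 -0.2473] [[ 0.0765  0.997   0.0069]
 [ 0.9971 -0.0765 -0.0006]
 [-0.0001  0.0069 -1.    ]] [-0.5453  0.196   0.8177  1.9547 -0.1658  1.0511  0.2682]
```

```bash
python3 -m jog '[[[0,-1,0,0,0,0,24],[0,-2,0,0,0,0,24],[0,-2,0,0,0,0,24]]]'
python3 -m jog '[[[0,5,0,0,0,0,44],[0,8,0,0,0,0,44],[0,8,0,0,0,0,44],[0,8,-50,0,0,0,44],[0,8,-100,0,0,0,60],[0,8,-130,0,0,0,80]]]'
python3 - <<'E'
from h import *
np.set_printoptions(precision=4,suppress=True)
s=ctrl.get_state();print(s['position'],s['ft_force'])
d=cam('wrist'); save(d,'pics/w3.png')
d=cam('top'); im=cv2.resize(d['image'][155:275,310:400],None,fx=6,fy=5,interpolation=cv2.INTER_CUBIC);w=cv2.imread('pics/w3.png')
cv2.imwrite('pics/w3.png',cv2.resize(w,(640,400)))
P=cloud(d);m=(d['depth']>0)&(abs(P[...,2]-.107)<.009)&(np.hypot(P[...,0]-.51,P[...,1]+.127)<.04)
print(m.sum(),P[m].mean(0) if m.any() else '')
E
```

```text
time: 4.75
position: [0.5064, -0.1274, 0.0894]
tool_rot: [2.298, 2.129, 0.01]
ft_force: [12.6, -1.7, -3.3]
grip_width: 0.281
grip_force: 6.0
time: 5.35
position: [0.5096, -0.1283, 0.2206]
tool_rot: [2.305, 2.133, 0.002]
ft_force: [0.4, 0.7, 0.5]
grip_width: 0.612
grip_force: 0.0
[ 0.5096 -0.1283  0.2206] [0.4249 0.6643 0.5145]
0
```

View pics/w3.png

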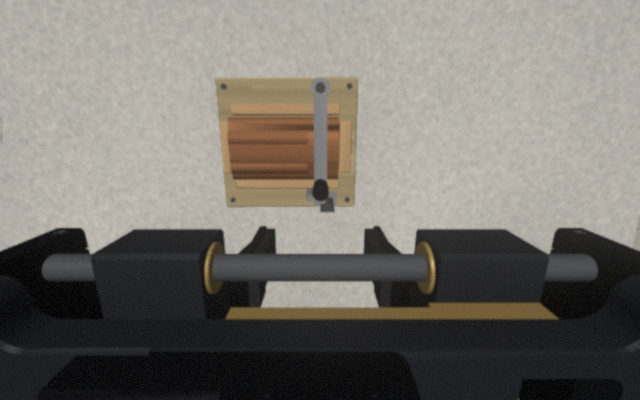

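The keeper is shut: the bar runs square from the pin (320,88) to the knob (320,188), with its tip behind the clip at (327,205). Next move above the gauge and measure the grip from the wrist view.

```bash
python3 -m jog '[[[303,20,-5,0,0,-10,87],[303,20,-5,0,0,-10,87],[303,20,-5,0,0,-10,87],[303,20,-5,0,0,-10,87],[303,20,-5,0,0,-10,87],[303,20,-5,0,0,-10,87],[303,20,-5,0,0,-10,87],[303,20,-5,0,0,-10,87],[303,20,-5,0,0,-10,87],[303,20,-5,0,0,-10,87]]]'
python3 - <<'E'
from h import *
np.set_printoptions(precision=4,suppress=True)
s=ctrl.get_state();print(s['position'],R.from_rotvec(s['tool_rot']).as_matrix(),s['joint_positions'])
d=cam('wrist'); save(d,'pics/w4.png')
P=cloud(d);ok=d['depth']>0
q=P[ok&(abs(P[...,2]-.148)<.005)&(np.hypot(P[...,0]-.553,P[...,1]-.172)<.04)]; print(len(q),q.mean(0) if len(q) else'')
if len(q): print(cv2.minAreaRect(q[:,:2].astype(np.float32)*1000))
q=P[ok&(P[...,2]>.006)&(P[...,2]<.02)&(abs(P[...,0]-.553)<.035)&(abs(P[...,1]-.172)<.07)]
if len(q): print(len(q),cv2.minAreaRect(q[:,:2].astype(np.float32)*1000))
print(proj(d,[.553,.1725,.148]))
d=cam('top')
P=cloud(d);ok=d['depth']>0
q=P[ok&(abs(P[...,2]-.107)<.009)&(np.hypot(P[...,0]-.51,P[...,1]+.127)<.04)];print('knob',len(q),q.mean(0) if len(q) else '')
E
```

```text
time: 6.45
position: [0.5527, 0.1706, 0.2223]
tool_rot: [-2.114, -2.323, 0.001]
ft_force: [-0.2, -0.7, -0.6]
grip_width: 0.998
grip_force: 0.0
[0.5527 0.1706 0.2223] [[-0.094   0.9956 -0.0007]
 [ 0.9956  0.094  -0.0005]
 [-0.0005 -0.0007 -1.    ]] [-0.8761  0.1845  0.6051  1.6548 -0.1072  1.3365 -0.1598]
994 [0.5544 0.1775 0.148 ]
((554.4310302734375, 176.8439178466797), (21.52617835998535, 33.26869583129883), 5.531128406524658)
404 ((554.1800537109375, 176.43948364257812), (34.8567008972168, 108.92740631103516), 6.252963066101074)
[319.3404 205.6026]
knob 28 [ 0.5101 -0.1261  0.1089]
```

View pics/w4.png

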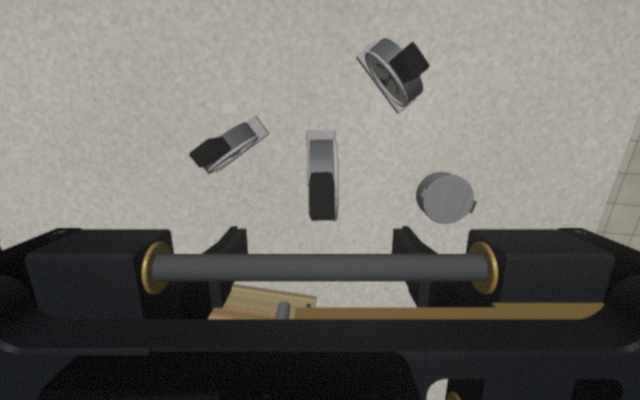

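The gauge grip is at (322,195), centred between the fingers. Its pale dial rim is on the right, so the dial faces world +x. Descend and grasp.

```bash
python3 -m jog '[[[6,2,30,0,0,0,87],[6,2,70,0,0,0,87],[6,2,100,0,0,0,87],[6,2,112,0,0,0,87],[6,2,112,0,0,0,87],[6,2,112,0,0,0,87]]]'
python3 -c "
from h import *
s=ctrl.get_state();print(s['position'],s['ft_force'])"
```

```text
time: 7.15
position: [0.5552, 0.179, 0.112]
tool_rot: [2.111, 2.326, 0.003]
ft_force: [0.3, -0.3, 0.6]
grip_width: 1.003
grip_force: 0.0
[0.55520305 0.17901415 0.11204903] [ 0.2990035  -0.28250493  0.63757024]
```

```bash
python3 -m jog '[[[-2,-1,5,0,0,0,87],[-2,-1,5,0,0,0,40],[-2,-1,5,0,0,0,10],[-2,-1,5,0,0,0,10],[-2,-1,5,0,0,0,10],[-2,-1,5,0,0,0,10],[-2,-1,5,0,0,0,10],[-2,-1,5,0,0,0,10]]]' 50
python3 -m jog '[[[-2,-1,-5,0,0,0,10],[-2,-1,-20,0,0,0,10]]]'
python3 -c "
from h import *
s=ctrl.get_state();print(s['position'],s['ft_force'],s['grip_force'])"
```

```text
time: 7.95
position: [0.5533, 0.1771, 0.1056]
tool_rot: [-2.111, -2.327, -0.0]
ft_force: [0.6, -0.6, 1.1]
grip_width: 0.448
grip_force: 0.0
time: 8.15
position: [0.5515, 0.1742, 0.1249]
tool_rot: [-2.111, -2.326, 0.005]
ft_force: [-0.4, 0.8, 1.2]
grip_width: 0.263
grip_force: 0.2
[0.55147222 0.17415619 0.1249473 ] [-0.43389809  0.76980576  1.17598245] 0.15983948484063148
```

The fingers were still closing when I lifted. Go back down and re-grip.

```bash
python3 -m jog '[[[0,0,0,0,0,0,50],[0,0,0,0,0,0,50],[2,1,0,0,0,0,50],[2,1,18,0,0,0,50],[2,1,18,0,0,0,50]]]' 50
python3 - <<'E'
from h import *
s=ctrl.get_state();print(s['position'],s['ft_force'],s['grip_width'])
d=cam('top');P=cloud(d);ok=d['depth']>0
E
python3 -m jog '[[[0,0,0,0,0,0,30],[0,0,0,0,0,0,5],[0,0,0,0,0,0,5],[0,0,0,0,0,0,5],[0,0,0,0,0,0,5],[0,0,0,0,0,0,5],[0,0,0,0,0,0,5],[0,0,0,0,0,0,5]]]' 50
```

```text
time: 8.65
position: [0.5515, 0.1768, 0.1053]
tool_rot: [-2.109, -2.326, 0.006]
ft_force: [-0.6, -0.6, -0.9]
grip_width: 0.558
grip_force: 0.0
[0.55150176 0.17683222 0.1053275 ] [-0.63563396 -0.57288858 -0.85485596] 0.5578150040146739
time: 9.5
position: [0.5536, 0.1771, 0.1079]
tool_rot: [2.111, 2.327, 0.001]
ft_force: [0.7, 0.7, 1.9]
grip_width: 0.25
grip_force: 49.9
```

```bash
python3 -m jog '[[[0,0,-20,0,0,0,5],[0,0,-50,0,0,0,5],[0,0,-95,0,0,0,5],[0,0,-140,0,0,0,5],[-30,-12,-180,0,0,6,5],[-65,-25,-210,0,0,12,5],[-100,-40,-230,0,0,18,5],[-140,-60,-250,0,0,25,5],[-180,-78,-270,0,0,32,5],[-220,-95,-290,0,0,39,5]]]'
python3 - <<'E'
from h import *
np.set_printoptions(precision=4,suppress=True)
s=ctrl.get_state();print(s['position'],R.from_rotvec(s['tool_rot']).as_matrix(),s['joint_positions'],s['ft_force'],s['grip_force'])
print(tool(np.array([.35,-.45,.6])-s['position']))
E
```

```text
time: 10.5
position: [0.4788, -0.0529, 0.3975]
tool_rot: [-2.769, -1.482, 0.001]
ft_force: [0.2, 0.1, -3.1]
grip_width: 0.244
grip_force: 49.9
[ 0.4788 -0.0529  0.3975] [[ 0.5549  0.8319 -0.0012]
 [ 0.8319 -0.5549  0.0006]
 [-0.0002 -0.0013 -1.    ]] [-0.7722 -0.1261  0.7475  1.5585  0.0854  1.6765 -0.608 ] [ 0.1905  0.0933 -3.0581] 49.94214034639299
[-401.9169  112.9364 -202.5472]
```

```bash
python3 -m jog '[[[-40,11,-10,0,0,6.5,5],[-80,22,-20,0,0,13,5],[-120,34,-30,0,0,19.5,5],[-160,45,-40,0,0,26,5],[-200,56,-50,0,0,32.5,5],[-240,67,-60,0,0,39,5],[-280,79,-70,0,0,45.5,5],[-320,90,-80,0,0,52,5],[-360,101,-90,0,0,58.5,5],[-400,112,-100,0,0,65,5]]]'
python3 -m jog '[[[0,0,0,0,0,0,5],[0,0,0,0,0,0,5],[0,0,0,0,0,0,5],[0,0,0,0,0,0,5],[0,0,0,0,0,0,5],[0,0,0,0,0,0,5],[0,0,0,0,0,0,5],[0,0,0,0,0,0,5],[0,0,0,0,0,0,5],[0,0,0,0,0,0,5]]]'
python3 - <<'E'
from h import *
import pickle
np.set_printoptions(precision=4,suppress=True)
s=ctrl.get_state();M=R.from_rotvec(s['tool_rot']).as_matrix();print(s['position'],M,s['joint_positions'])
d=cam('side');pickle.dump((d,s),open('v1.pkl','wb'))
c=s['position']+M@[0,.012,.106-.057]; u,v=proj(d,c); print(u,v,(-d['R'].T@d['t']-c))
u,v=int(u),int(v); cr=d['image'][max(v-40,0):v+40,u-40:u+40]; cv2.imwrite('pics/dial1.png',np.clip(1.4*cv2.resize(cr,(600,600),interpolation=cv2.INTER_CUBIC)[:,:,::-1],0,255).astype(np.uint8))
E
```

```text
time: 11.5
position: [0.3536, -0.4475, 0.497]
tool_rot: [-3.132, 0.234, 0.001]
ft_force: [1.1, 1.2, -1.0]
grip_width: 0.244
grip_force: 49.9
time: 12.5
position: [0.3533, -0.4467, 0.4976]
tool_rot: [-3.133, 0.231, -0.0]
ft_force: [0.6, -0.8, -2.8]
grip_width: 0.246
grip_force: 49.9
[ 0.3533 -0.4467  0.4976] [[ 0.9892 -0.1464  0.0001]
 [-0.1464 -0.9892  0.    ]
 [ 0.0001 -0.     -1.    ]] [-0.0143  0.2941  1.2093  1.121  -0.2908  1.9005 -0.6341]
281.42287540728853 264.4523913842122 [-0.0831 -0.5026  0.6477]
```

View pics/dial1.png

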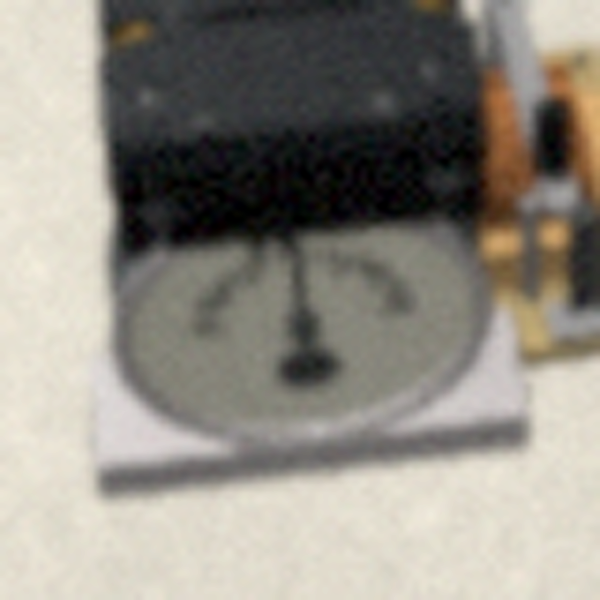

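The dial is visible, with the pointer at (300,290), but the gripper hides the rim and index at about (280,240). Tilt the dial upward about tool x.

```bash
python3 -m jog '[[[0,0,0,-8,0,0,5],[0,0,0,-16,0,0,5],[0,0,0,-24,0,0,5],[0,0,0,-32,0,0,5],[0,0,0,-40,0,0,5],[0,0,0,-45,0,0,5],[0,0,0,-45,0,0,5],[0,0,0,-45,0,0,5],[0,0,0,-45,0,0,5],[0,0,0,-45,0,0,5]]]'
python3 -m jog '[[[0,0,0,0,0,0,5],[0,0,0,0,0,0,5],[0,0,0,0,0,0,5],[0,0,0,0,0,0,5],[0,0,0,0,0,0,5],[0,0,0,0,0,0,5]]]'
cat > look.py <<'E'
from h import *
import pickle,sys
np.set_printoptions(precision=4,suppress=True)
s=ctrl.get_state();M=R.from_rotvec(s['tool_rot']).as_matrix();print(s['position'],M,s['joint_positions'])
d=cam('side');pickle.dump((d,s),open(sys.argv[1]+'.pkl','wb'))
c=s['position']+M@[0,.0125,.106-.057]; u,v=proj(d,c); print(u,v)
H=300/.055  # rectify the dial plane: gauge y -> left(-), z up
def px(a,b): return proj(d,c+M@[a,0,-b])   # a along gauge y (tool x), b up
src=np.float32([px(a,b) for a,b in[(.05,.05),(-.05,.05),(-.05,-.05),(.05,-.05)]])
dst=np.float32([[300+6000*a,300-6000*b] for a,b in[(.05,.05),(-.05,.05),(-.05,-.05),(.05,-.05)]])
im=cv2.warpPerspective(d['image'],cv2.getPerspectiveTransform(src,dst),(600,600),flags=cv2.INTER_CUBIC)
cv2.imwrite(f'pics/{sys.argv[1]}.png',np.clip(1.4*im[:,:,::-1],0,255).astype(np.uint8))
E
python3 look.py dial2
```

```text
time: 13.55
position: [0.3522, -0.4482, 0.4982]
tool_rot: [2.353, -0.179, -0.072]
ft_force: [1.1, -0.5, -2.9]
grip_width: 0.25
grip_force: 49.9
time: 14.15
position: [0.3533, -0.4467, 0.4975]
tool_rot: [2.351, -0.173, -0.072]
ft_force: [1.9, 0.6, -3.0]
grip_width: 0.248
grip_force: 49.9
[ 0.3533 -0.4467  0.4975] [[ 0.9892 -0.1036 -0.1036]
 [-0.1464 -0.6995 -0.6994]
 [-0.      0.707  -0.7072]] [-0.459  -0.268   0.6737  1.665   0.9505  1.6036 -1.4401]
282.2661968888596 270.4473179100612
```

View pics/dial2.png

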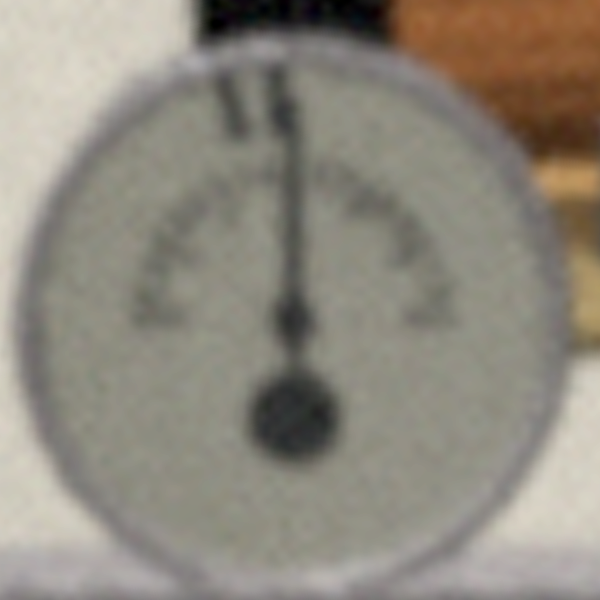

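The rectified dial shows the pivot at about (293,320), the prongs at (232,108) and (280,104), and the pointer tip at (290,105). The index is roughly +0.18 and the pointer about +0.015. Roll the gauge about -9.3° about tool y, then measure numerically.

```bash
cat > ang.py <<'E'
import cv2,numpy as np,sys
g=cv2.cvtColor(cv2.imread(f'pics/{sys.argv[1]}.png'),cv2.COLOR_BGR2GRAY).astype(np.float32)
b=g[290:350,260:330]; m=np.clip(110-b,0,None); yy,xx=np.mgrid[290:350,260:330]; c=((xx*m).sum()/m.sum(),(yy*m).sum()/m.sum()); print('hub',c)
# counterweight below the hub
def prof(r0,r1):
    th=np.linspace(-.35,.45,321); r=np.arange(r0,r1)[:,None]
    X=(c[0]-r*np.sin(th)).astype(np.float32);Y=(c[1]-r*np.cos(th)).astype(np.float32)
    return th,cv2.remap(g,X,Y,cv2.INTER_LINEAR).mean(0)
for r0,r1 in((50,110),(110,130),(165,178),(188,212),(205,225)):
    th,p=prof(r0,r1); base=np.median(p); w=np.clip(base-12-p,0,None)
    lab=np.split(np.arange(len(th)),np.where(np.diff((w>0).astype(int)))[0]+1)
    print(r0,r1,[(round(float((th[k]*w[k]).sum()/w[k].sum()),3),round(float(w[k].sum()))) for k in lab if w[k].sum()>60])
E
python3 ang.py dial2
python3 -m jog '[[[0,0,0,0,-4,0,5],[0,0,0,0,-7,0,5],[0,0,0,0,-9.3,0,5],[0,0,0,0,-9.3,0,5],[0,0,0,0,-9.3,0,5],[0,0,0,0,-9.3,0,5],[0,0,0,0,-9.3,0,5],[0,0,0,0,-9.3,0,5],[0,0,0,0,-9.3,0,5],[0,0,0,0,-9.3,0,5]]]'
python3 -m jog '[[[0,0,0,0,0,0,5],[0,0,0,0,0,0,5],[0,0,0,0,0,0,5],[0,0,0,0,0,0,5],[0,0,0,0,0,0,5],[0,0,0,0,0,0,5],[0,0,0,0,0,0,5],[0,0,0,0,0,0,5],[0,0,0,0,0,0,5],[0,0,0,0,0,0,5]]]'
python3 look.py dial3; python3 ang.py dial3
```

```text
hub (np.float64(292.45423547043214), np.float64(319.7023002571118))
50 110 [(-0.002, 1858)]
110 130 [(0.002, 2265)]
165 178 [(0.002, 1345)]
188 212 [(0.044, 2047), (0.278, 786)]
205 225 [(0.051, 2215), (0.278, 1186)]
time: 15.2
position: [0.3532, -0.4467, 0.4976]
tool_rot: [2.345, -0.252, -0.262]
ft_force: [-0.2, 0.2, -2.5]
grip_width: 0.244
grip_force: 49.9
time: 16.2
position: [0.3533, -0.4467, 0.4975]
tool_rot: [2.345, -0.252, -0.263]
ft_force: [-0.7, -0.6, -1.9]
grip_width: 0.246
grip_force: 49.9
[ 0.3533 -0.4467  0.4975] [[ 0.9595 -0.1036 -0.262 ]
 [-0.2576 -0.6995 -0.6666]
 [-0.1142  0.707  -0.6979]] [-0.449  -0.0959  0.7584  1.5621  0.8676  1.67   -1.3978]
277.6629028003971 270.6138431177733
hub (np.float64(294.551963016047), np.float64(319.8636286990979))
50 110 [(0.167, 2002)]
110 130 [(0.144, 2166)]
165 178 [(0.163, 2121)]
188 212 [(0.175, 5282)]
205 225 [(0.173, 5373)]
```

View pics/dial3.png

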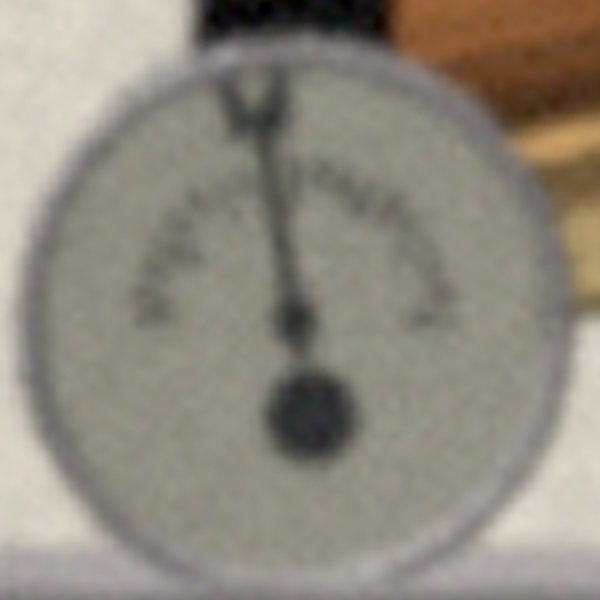

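The pointer stands between the prongs: tip at about (263,125), prongs at about (233,105) and (280,105). Measured index is about 0.172 and pointer about 0.165, so the target roll is 9.75°. Now work out the move to the cleat.

```bash
cat > tgt.py <<'E'
from h import *
import sys
np.set_printoptions(precision=4,suppress=True)
a=.170; yj=np.array([.0739,.9973,0]); xj=np.array([.9973,-.0739,0])
gz=np.sin(a)*yj+np.cos(a)*np.array([0,0,1]); z=-gz
T=np.column_stack([np.cross(xj,z),xj,z])
tcp=np.array([.4586,-.0760,.0638])+.1075*gz
s=ctrl.get_state(); M=R.from_rotvec(s['tool_rot'])
print('pos',s['position'],'tgt',tcp,'ft',s['ft_force'],s['torque'])
rv=np.degrees((M.inv()*R.from_matrix(T)).as_rotvec()); print('rotvec deg',rv,np.linalg.norm(rv))
for h in (.12,.05,.0): print(h,tool(tcp+[0,0,h]-s['position']))
print('roll',np.arcsin(-M.as_matrix()[2,0]),'world up in tool',M.inv().apply([0,0,1]))
E
python3 tgt.py
```

```text
pos [ 0.3533 -0.4467  0.4975] tgt [ 0.4599 -0.0579  0.1698] ft [ 0.0854 -0.6539 -3.1151] [ 1.3478 -0.4213  0.072 ]
rotvec deg [ 19.0273  36.4553 -93.2215] 101.88851306329897
0.12 [  25.8927 -429.9516 -142.1253]
0.05 [  33.89   -479.4456  -93.2746]
0.0 [  39.6023 -514.7984  -58.3812]
roll 0.11449639480703847 world up in tool [-0.1142  0.7071 -0.6979]
```

```bash
python3 -m jog '[[[2,-33,-11,1.46,2.8,-7.17,5],[4,-66,-22,2.9,5.6,-14.3,5],[6,-99,-33,4.4,8.4,-21.5,5],[8,-132,-44,5.8,11.2,-28.7,5],[10,-165,-55,7.3,14,-35.8,5],[12,-198,-66,8.8,16.8,-43,5],[14,-231,-77,10.2,19.6,-50.2,5],[16,-264,-88,11.7,22.4,-57.4,5],[18,-297,-99,13.1,25.2,-64.5,5],[20,-330,-109,14.6,28,-71.7,5]]]' >/dev/null; python3 tgt.py; python3 -c "
from h import *
print(ctrl.get_state()['joint_positions'])"
```

```text
pos [ 0.4356 -0.1475  0.3377] tgt [ 0.4599 -0.0579  0.1698] ft [ 0.4751 -0.0301 -3.3564] [ 0.5702  0.0993 -0.0041]
rotvec deg [  4.4005   8.3802 -21.2327] 23.24697265792318
0.12 [100.8494 -21.5705  16.9293]
0.05 [120.6132 -32.7731  83.1402]
0.0 [134.7303 -40.775  130.4338]
roll 0.2862335308679665 world up in tool [-0.2823  0.16   -0.9459]
[-0.66958959 -0.25565414  0.55461096  1.81770864  0.46355964  1.56342831
 -0.58055811]
```

```bash
python3 -m jog '[[[30,-7,5,1.4,2.6,-6.6,5],[60,-14,10,2.8,5.2,-13.3,5],[90,-20,14,4.1,7.8,-19.8,5],[101,-21.6,17,4.4,8.4,-21.2,5],[101,-21.6,17,4.4,8.4,-21.2,5],[101,-21.6,17,4.4,8.4,-21.2,5],[101,-21.6,17,4.4,8.4,-21.2,5]]]' >/dev/null; python3 tgt.py; python3 -c "
from h import *
s=[ctrl.get_state()['ft_force']]
import pickle
d=cam('side'); save(d,'pics/x.png'); s.append(ctrl.get_state()['ft_force']);print(s)"
```

```text
pos [ 0.4601 -0.0601  0.2905] tgt [ 0.4599 -0.0579  0.1698] ft [ 0.1216  0.1403 -3.3188] [0.2646 0.0161 0.0248]
rotvec deg [ 0.05    0.0897 -0.4758] 0.4867654667646966
0.12 [ 2.2625 -0.3534  0.3506]
0.05 [14.213  -0.5124 69.3227]
0.0 [ 22.7491  -0.6259 118.5886]
roll 0.17156213269153922 world up in tool [-0.1707  0.0023 -0.9853]
[array([ 0.12160349,  0.14027001, -3.3188138 ]), array([ 0.0582381 , -0.04398061, -2.03665426])]
```

```bash
python3 -m jog '[[[8,0,35,0,0,-0.3,5],[14,-0.4,70,0,0,-0.5,5],[18.5,-0.5,95,0,0,-0.5,5],[21,-0.6,108,0,0,-0.5,5],[21,-0.6,108,0,0,-0.5,5],[21,-0.6,108,0,0,-0.5,5],[21,-0.6,108,0,0,-0.5,5]]]' >/dev/null; python3 tgt.py
python3 - <<'E'
from h import *
d=cam('side')
for _ in range(4): w=cam('wrist'); print(ctrl.get_state()['ft_force'])
a=cv2.resize(d['image'][190:290,250:350],(600,600),interpolation=cv2.INTER_CUBIC)
cv2.imwrite('pics/place.png',np.clip(1.5*a[:,:,::-1],0,255).astype(np.uint8))
E
```

```text
pos [ 0.4612 -0.0565  0.1815] tgt [ 0.4599 -0.0579  0.1698] ft [ 0.8671  0.7301 -2.9615] [0.2695 0.0554 0.0096]
rotvec deg [0.1693 0.0057 0.1294] 0.21320648620283764
0.12 [ -19.7701   -0.8316 -106.4531]
0.05 [ -7.9199  -1.0087 -37.4637]
0.0 [ 0.5446 -1.1352 11.8144]
roll 0.17010771517487427 world up in tool [-0.1693  0.0025 -0.9856]
[-0.19493563  0.10678843 -1.97878905]
[ 0.36752747  0.19447409 -3.19709096]
[ 0.28773865 -0.6887912  -3.13537394]
[-0.21581457  0.95628041 -2.44714006]
```

View pics/place.png

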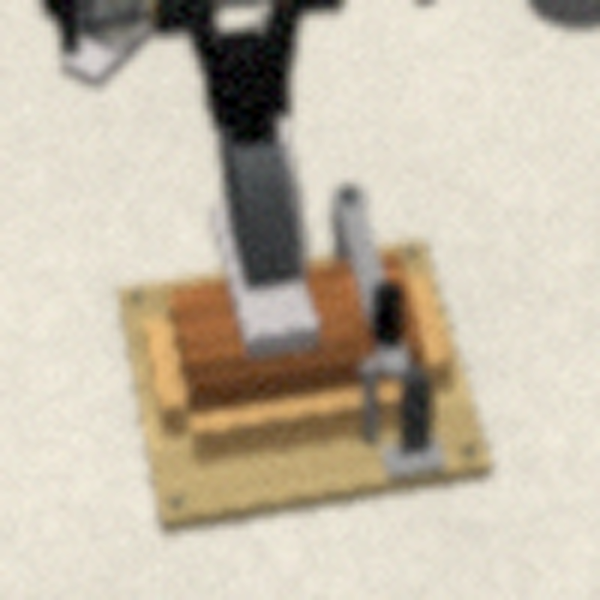

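The gauge hovers over the cleat at (270,320), square and clear of the shut bar at (360,240). Lower gently, watching the force.

```bash
python3 -m jog '[[[0.5,0,3,0,0,0,5],[1,0,6,0,0,0,5],[1.4,0,8,0,0,0,5],[1.4,0,8,0,0,0,5],[1.4,0,8,0,0,0,5]]]' | grep -E 'pos|ft'; python3 -m jog '[[[0.2,0,1,0,0,0,5],[0.2,0,1,0,0,0,5],[0.2,0,1,0,0,0,5]]]'| grep -E 'pos|ft';  python3 -m jog '[[[0.2,0,1,0,0,0,5],[0.2,0,1,0,0,0,5],[0.2,0,1,0,0,0,5]]]'| grep -E 'pos|ft'; python3 tgt.py
```

```text
position: [0.4598, -0.0565, 0.1716]
ft_force: [0.4, -0.3, -1.7]
position: [0.4599, -0.0564, 0.1707]
ft_force: [0.1, -0.6, -2.8]
position: [0.46, -0.0564, 0.17]
ft_force: [1.0, 0.1, -0.9]
pos [ 0.46   -0.0564  0.17  ] tgt [ 0.4599 -0.0579  0.1698] ft [ 0.9971  0.1109 -0.8961] [0.1379 0.116  0.0186]
rotvec deg [0.0246 0.0476 0.1729] 0.1810372173522683
0.12 [ -21.8466   -0.0068 -117.797 ]
0.05 [ -9.9461  -0.0007 -48.816 ]
0.0 [-1.4458  0.0038  0.4562]
roll 0.17083634936401526 world up in tool [-0.17   -0.0001 -0.9854]
```

```bash
python3 -m jog '[[[0.1,0,0.5,0,0,0,5],[0.1,0,0.5,0,0,0,5],[0.1,0,0.5,0,0,0,5],[0.1,0,0.5,0,0,0,5]]]' | grep -E 'pos|ft'
cat > f.py <<'E'
from h import *
F=[]
for _ in range(6):
    F.append(np.r_[ctrl.get_state()['ft_force'],ctrl.get_state()['torque']]); ctrl.get_image('top')
s=ctrl.get_state(); print(np.mean(F,0).round(2),s['position'],s['time'],np.arcsin(-R.from_rotvec(s['tool_rot']).as_matrix()[2,0]),s['grip_force'])
E
python3 f.py; python3 -m jog '[[[0.1,0,0.6,0,0,0,5],[0.1,0,0.6,0,0,0,5],[0.1,0,0.6,0,0,0,5],[0.1,0,0.6,0,0,0,5]]]' | grep -E 'pos|ft';python3 f.py
```

```text
position: [0.46, -0.0564, 0.1694]
ft_force: [0.2, 0.6, 1.3]
[-0.34  0.53  1.7   0.13  0.21 -0.01] [ 0.46003766 -0.05635071  0.16929482] 20.75 0.17085110284298397 49.947106288746
position: [0.46, -0.0563, 0.1687]
ft_force: [-0.3, 0.4, 3.8]
[-0.62  0.7   4.42  0.1   0.22 -0.04] [ 0.46002863 -0.05633535  0.1686758 ] 21.45 0.17081127154666664 49.9473762139678
```

```bash
python3 -m jog '[[[-0.1,0,-0.3,0,0,0,5],[-0.1,0,-0.3,0,0,0,5],[-0.1,0,-0.3,0,0,0,5],[-0.1,0,-0.3,0,0,0,5]]]' | grep ft
python3 - <<'E'
from h import *
s=ctrl.get_state();M=R.from_rotvec(s['tool_rot'])
for n in('wrist','side','top'):
    d=cam(n);P=cloud(d)[d['depth']>0]; L=M.inv().apply(P-s['position'])*1000
    G=np.c_[L[:,1],L[:,0],107.5-L[:,2]]   # gauge x,y,z mm
    m=(abs(G[:,0])<16)&(abs(G[:,0])>0)&(abs(G[:,1])<53)&(abs(G[:,1])>10)&(abs(G[:,2]-14)<6); q=G[m]
    for sg in(1,-1):
        k=q[q[:,1]*sg>0]
        if len(k)>8: print(n,sg,len(k),np.median(k,0).round(2),np.polyfit(k[:,1],k[:,2],1).round(3))
d=cam('top');P=cloud(d);q=P[(d['depth']>0)&(abs(P[...,2]-.107)<.009)&(np.hypot(P[...,0]-.51,P[...,1]+.127)<.03)];print('knob',len(q),q.mean(0) if len(q) else '')
E
python3 f.py
```

```text
ft_force: [0.7, 1.1, 4.3]
wrist 1 564 [-0.61 46.65 14.07] [ 0.015 13.39 ]
side 1 14 [-13.58  32.17  11.54] [-0.035 13.037]
side -1 69 [ -1.71 -38.56  12.28] [-1.1000e-02  1.1938e+01]
top -1 46 [ -5.2  -47.53  13.08] [ 0.04 14.82]
knob 28 [ 0.5102182 -0.1261929  0.1081436]
[ 0.29  0.66  3.73  0.18 -0.05  0.01] [ 0.45995628 -0.05639667  0.16889974] 22.35 0.17082655603928415 49.946488263085485
```

```bash
python3 -m jog '[[[-0.1,0,-0.4,0,0,0,5],[-0.1,0,-0.4,0,0,0,5],[-0.1,0,-0.4,0,0,0,5],[-0.1,0,-0.4,0,0,0,5],[-0.1,0,-0.4,0,0,0,5],[-0.1,0,-0.4,0,0,0,5],[-0.1,0,-0.4,0,0,0,5],[-0.1,0,-0.4,0,0,0,5],[-0.1,0,-0.4,0,0,0,5],[-0.1,0,-0.4,0,0,0,5]]]' | grep ft; python3 f.py; python3 -c "
from h import *
s=ctrl.get_state(); print(s['ft_force'], np.abs(s['qd']).max())
print(ctrl.close_job() if s['ft_force'][2]>-.5 else 'low')"
```

```text
ft_force: [1.0, 1.2, 1.0]
[ 1.14  0.87  1.95  0.26 -0.31  0.05] [ 0.45988635 -0.05645324  0.1693154 ] 23.65 0.1708819500201875 49.94707281701267
[0.82842227 1.5685573  2.1937763 ] 0.002154038568479077
the job is handed in; nothing more can be done
None
```

The job is handed in at 23.7 s of the 58 s: the keeper is snapped shut, and the gauge is held on the cleat at about 5 N. The pointer was last seen inside the forked mark during the in-air check; with the dial facing away from the cameras at the cleat, I matched that roll (0.171 rad) and did not see the pointer again.

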